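Seat a drive in its dock and snap the latch shut

TASK

One of the two drive docks on the desk has its drive standing part-way out towards you and its latch lever flipped open to the right. Push that drive with the fingertips fully home against the back of its dock, then flip its latch lever over to the left, past centre, so that it snaps shut in front of the drive. Do not lift the drive, and leave the other dock and the loose things around as they are.

Things in the scene. Friction and masses are not known exactly. Their poses are not given: they have to be found in the camera images.
- dock_a: dock to be served: flat aluminium tray fixed to the desk, 190 long (x) by 101 wide (y), floor 4 thick, side rails 10 wide with tops 14 above the desk (81 clear between), grey connector housing 25 long, 32 high at the far end. Origin on the desk, midway across, 105 from the open front edge, 85 from the rear. x points from the open front to the housing, y left, z up. Sizes in mm
- dock_a_stop (a point): the back stop: middle of the housing's front face, at x = +60 mm in the dock's frame, 10 above the desk. The drive is fully home when its rear face touches it; its centre is then at x = +4 mm and its front face at x = -52 mm in the dock's frame
- drive_a_centre (a point): centre of the drive to be pushed: flat dark loose box 112 long (x) by 78 wide (y) by 13 thick (mm), 0.11 to 0.23 kg, lying flat on the tray floor between the rails, 1.5 free on each side, top face 17 above the desk. Starts 20 to 45 short of home, nearer the tray's open front. It slides along the dock's x with light friction; no spring, no detent
- latch_a (a joint): latch of dock_a, rad: 0 = open, handle leaning 45 deg out to the right (-y of the dock), pawl raised; 0.785 = upright, dead centre; 1.571 = shut, handle 45 deg to the left, pawl down before the drive. A spring drives it from dead centre to the nearer end, so past upright it snaps over by itself. Starting the push takes 3 to 5 N. With the drive over 4 mm short of home it cannot shut
- latch_a_pivot (a point): pivot of that lever, on the right-hand rail near the front, at (-60, -48, 30) mm in the dock's frame. The lever turns about the dock's x axis. The pivot stands between two cheeks, 24 long in x over both, 36 high
- latch_a_tip (a point): end of the handle, on its centre line, 46 from the pivot; the handle is a bar 10 wide (x) by 6, its outer 20 a grip 16 wide by 9 thick. The pawl, 30 long from the pivot and 8 wide in x, stands at a right angle to the handle on its left
- dock_b: the other dock, same make, same frame and sizes, fixed to the desk, to be left alone
- drive_b_centre (a point): centre of the drive in the other dock, same make, already home; leave it
- latch_b (a joint): latch of the other dock, already shut (1.571); leave it
- mouse: bystander: dark computer mouse, 104 x 60 x 38, origin at its underside; not to be moved
- usb_stick: bystander: small dark USB stick, 18 x 52 x 8, origin at its underside; not to be moved
- keys: bystander: bunch of keys with a tag, 84 x 118 x 8, origin at its underside; not to be moved
- pen_white: bystander: white ballpen, 10 x 138 x 11, origin at its underside; not to be moved
Things that resemble listed ones, but are neither listed nor needed, are in the scene too. What is shaped like the part that bears drive_a_centre but orange is not meant. What is shaped like the dock_a but purple is not meant.

How it is judged:
By the outcome, as a careful person would: the job done as asked, in the order asked, and still so for the second after the job is handed in, with the robot touching nothing.
It also fails if it takes over 42 s, if anything falls off the work surface, if the arm or the gripper's body presses on something with over 40 N, if the wrist force passes 120 N, or if a joint passes its speed limit or range.

ROBOT

A 6-joint arm with a two-finger parallel gripper is mounted at the origin on a cart in front of the work surface, level with it; the furniture and walls round the work are solid. World frame = base frame: x ahead of the robot, y to its left, z up, the work surface at z = 0. Lengths are in m, angles in rad, forces in N, time in s.
With the tool pointing down it reaches from about 0.375 to 0.9 m from the base axis. Payload 3.1 kg.
Tool frame: the origin (TCP) lies at the centre of the arm's flange, where the gripper is bolted on; the fingertips stand 182 mm ahead of it and the grasp point (between the pads) lies 164 mm ahead of it (bot.pinch_z is the z of the grasp point in the tool frame, in m); z points along the fingers, y is the line along which they close (so a half turn about z gives the same grasp; the last joint's range is limited). The gripper opens to 87 mm and grips with 3 to 60 N. Pads are 19 mm wide; open, the fingers measure 117 mm over their backs; the gripper's body (75 mm by 190 mm) begins 51 mm behind the grasp point.
Start: joints at [1.002, 0.527, 1.433, -0, 1.181, -0.178], TCP at [0.237, 0.578, 0.405] pointing down, gripper open.
Joint ranges: [-3.08, 3.08], [-0.75, 2.2], [0.22, 2.44], [-1.43, 4.57], [0, 2.65], [-2.85, 2.85]. Speed limits (rad/s): [2.79, 2.79, 3.14, 3.14, 3.14, 3.14].

INTERFACE

Orientations are given as a rotation vector (axis times angle).
In Python, from cell import bot gives the robot as it stands.
- The arm moves only by the tool step_arm, never from a script. Its argument "motion" is a list of rows, each a list of 7 numbers: the shift along the tool's x, y, z each as a share of 0.15 m, from -1 to 1, then the turn, a rotation vector about the tool's x, y, z each as a share of 45 degrees, from -1 to 1, then the finger opening in mm, from 0 to 87. A call has 1 to 20 rows; each row shifts and turns the commanded pose from where the row before left it, along the tool's axes as they then stand; what a row does not reach is not made up. A row lasts 1/8 s, in which the tool goes at most 62.5 mm and 10.7 degrees, less where a joint would pass 70% of its speed; a pose out of reach is approached as far as the arm can. A call with a number of a shift or a turn outside -1 to 1 is refused whole. A call with a gripper value outside its range is refused whole. The fingers move at their own pace and stop on an object; "force" is the grip in N (left out, the last holds). Time passes only in rows, so rows that do not move let the fingers close. It gives the time, the measured TCP pose, the force, the opening and the grip force at its end, in the units of the state.
- bot.observe(): the state, without advancing time (a new reading comes with each control period).
- bot.grab_frame(name): name is "scene" or "top"; returns a dict with "img" (384x512x3 uint8, red, green, blue), "camera_matrix" (3x3 intrinsics, pixels), "pose" (4x4, takes a point from camera to world coordinates). Camera axes: x right, y down, z forward; pixel columns grow to the right and rows downward; lengths in m; the calibration is good to about 2 mm. A picture is of the moment at which its call begins. There is no depth.
- bot.job_done(): hands the job in; it is judged then, once.
Trained networks look in a picture, given as the dict that the camera call returned (one of the last four; its "shot" number tells which), for a name from the list of things; names that differ only in an ending like _2 or _b are one class to them, and where a whole thing is asked for, a point or a joint stands for the part that bears it (a point fixed in the world has none). Each returns a list of dicts, best first, with "conf" (0 to 1); they miss things now and then, are a little off and sometimes report something else, mostly with a low value. They report only what shows in the picture. A call takes as long as a camera call. They do not tell look-alikes from the thing itself.
- bot.masks_of(picture, thing): "pixels" (384x512 bool, what is visible of it) and "rect" ([left, top, right, bottom] in pixels, round what is visible of it).
The state is a dict: "t": time; "joints": joint angles; "joint_vel": joint speeds; "joint_efforts": joint torques, N m; "ee_pos": TCP position; "tool_rot": TCP orientation; "wrist_force": force on the tool from outside, world axes, zero at the start; "ft_torque": the same for the moment, N m; "grip_width": finger opening in m; "finger_force": force on a finger pad.
Only numpy, scipy, OpenCV 4.12 (cv2) and the standard library are available. Lean on these libraries where they do the work, as an engineer would, in place of code of your own. Each camera call takes 0.05 s, during which the arm holds its last target. There are 200 camera calls.

## Working session

There is one attempt and no reset: what is moved stays moved. The work goes in short steps, Python scripts to look and compute and a tool call to move; the robot and the scene stay as the last step left them, time stands still between calls to the robot, and variables do not carry over. Pictures are saved under pics/ and viewed, at most 10 in all, crops included, and the job is handed in when it is done.

Besides the shell and the picture viewer there is one more tool, called after "Request:" as name(argument=value, ...) on one line, values as JSON. step_arm: Moves the arm, as the interface text tells. Shift numbers are shares of 0.15 m and turn numbers shares of 45 degrees, none past 1 either way. Its arguments: {"type":"object","properties":{"motion":{"type":"array","items":{"type":"array","items":{"type":"number"}}},"force":{"type":"number"}},"required":["motion"]}

```bash
mkdir -p pics
cat > h.py <<'E'
import numpy as np, cv2
from cell import bot
def save(n,f,crop=None,s=1):
    im=f["img"][...,::-1]
    if crop: im=im[crop[1]:crop[3],crop[0]:crop[2]]
    cv2.imwrite(f"pics/{n}.png",cv2.resize(im,None,fx=s,fy=s,interpolation=cv2.INTER_CUBIC))
def ray(f,u,v,z):
    P=np.array(f["pose"]);d=P[:3,:3]@np.linalg.inv(f["camera_matrix"])@[u,v,1];o=P[:3,3]
    return o+d*(z-o[2])/d[2]
def proj(f,p):
    P=np.linalg.inv(f["pose"]);q=np.array(f["camera_matrix"])@(P[:3,:3]@p+P[:3,3]);return q[:2]/q[2]
E
python3 - <<'E'
from h import *
for n in("scene","top"):
    f=bot.grab_frame(n);save(n,f,s=1.5);print(n,np.round(f["pose"],3).tolist())
    for t in("dock_a","drive_a_centre","latch_a","mouse","usb_stick","keys","pen_white"):
        for d in bot.masks_of(f,t): print(t,round(d["conf"],2),np.round(d["rect"]).tolist(),d["pixels"].sum())
E
```

```text
scene [[0.548, -0.54, 0.638, -0.397], [-0.836, -0.342, 0.428, -0.745], [-0.013, -0.769, -0.639, 1.041], [0.0, 0.0, 0.0, 1.0]]
dock_a 0.73 [180.0, 156.0, 228.0, 192.0] 489
dock_a 0.69 [327.0, 254.0, 381.0, 315.0] 1924
dock_a 0.58 [246.0, 190.0, 288.0, 235.0] 575
drive_a_centre 0.74 [253.0, 206.0, 280.0, 234.0] 503
drive_a_centre 0.74 [278.0, 247.0, 303.0, 273.0] 627
latch_a 0.6 [194.0, 176.0, 201.0, 184.0] 12
latch_a 0.48 [175.0, 158.0, 225.0, 192.0] 542
latch_a 0.38 [275.0, 214.0, 287.0, 222.0] 45
mouse 0.75 [332.0, 200.0, 352.0, 225.0] 253
mouse 0.51 [213.0, 220.0, 224.0, 228.0] 31
keys 0.56 [137.0, 167.0, 156.0, 178.0] 57
pen_white 0.51 [243.0, 167.0, 253.0, 174.0] 16
top [[-0.016, -0.991, 0.131, 0.384], [-1.0, 0.016, -0.003, -0.064], [0.001, -0.131, -0.991, 1.519], [0.0, 0.0, 0.0, 1.0]]
dock_a 0.82 [271.0, 164.0, 315.0, 225.0] 787
dock_a 0.72 [376.0, 202.0, 428.0, 263.0] 1594
dock_a 0.71 [171.0, 160.0, 210.0, 216.0] 766
drive_a_centre 0.77 [277.0, 188.0, 301.0, 220.0] 625
drive_a_centre 0.68 [320.0, 218.0, 357.0, 254.0] 709
latch_a 0.63 [190.0, 194.0, 202.0, 207.0] 66
latch_a 0.42 [302.0, 201.0, 317.0, 208.0] 53
latch_a 0.41 [409.0, 236.0, 428.0, 246.0] 75
mouse 0.87 [339.0, 141.0, 361.0, 169.0] 356
mouse 0.66 [172.0, 158.0, 211.0, 216.0] 717
usb_stick 0.47 [246.0, 228.0, 256.0, 242.0] 63
keys 0.63 [121.0, 200.0, 141.0, 226.0] 142
keys 0.6 [224.0, 123.0, 238.0, 156.0] 70
```

View pics/top.png

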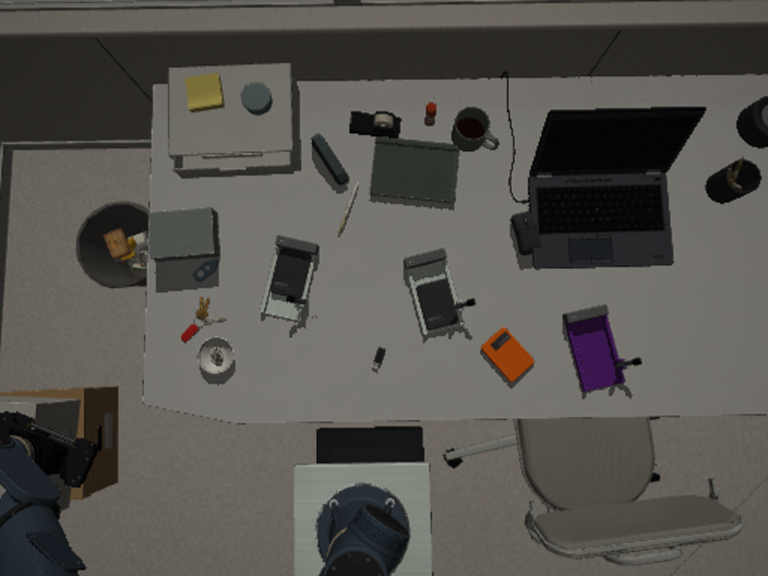

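View pics/scene.png

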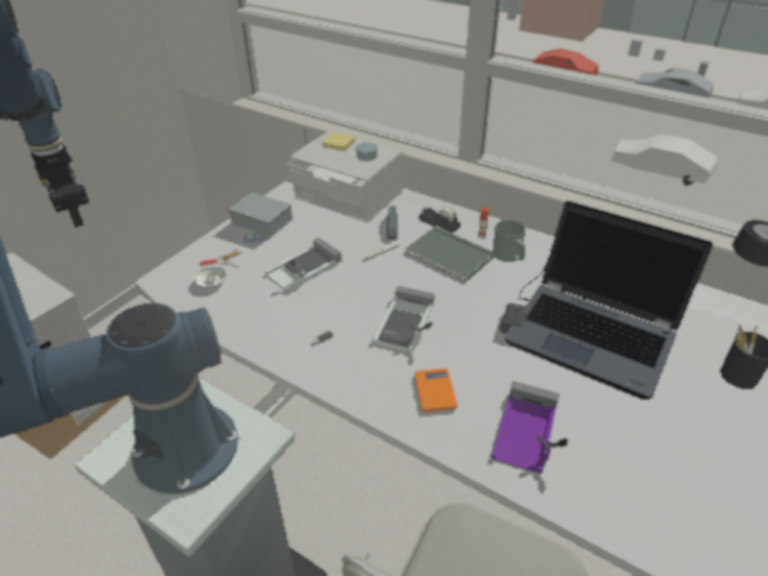

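Candidates in the top view, in native pixels:
- Centre dock (287,195): aluminium, drive part-way out, lever to the right.
- Left dock (193,188): drive home, lever shut.
- Purple dock (397,232): look-alike.
- Orange box (338,236): look-alike of the drive.

The centre dock matches dock_a, so I'll check it in a close crop.

Run:
```python
from h import *
f=bot.grab_frame("top");g=bot.grab_frame("scene")
a=cv2.resize(f["img"][155:235,260:330],(700,800),interpolation=cv2.INTER_CUBIC)[:,:,::-1]
cv2.imwrite("pics/ctop.png",cv2.resize(a,(525,600)))
save("cscene",g,(240,180,300,240),10)
np.save("f.npy",f,allow_pickle=True);np.save("g.npy",g,allow_pickle=True);print(f["camera_matrix"],g["camera_matrix"])
```

```text
[[419.18786133   0.         258.39185988]
 [  0.         419.18786133 186.65682286]
 [  0.           0.           1.        ]] [[407.60951136   0.         252.94829493]
 [  0.         407.60951136 189.32379473]
 [  0.           0.           1.        ]]
```

View pics/ctop.png

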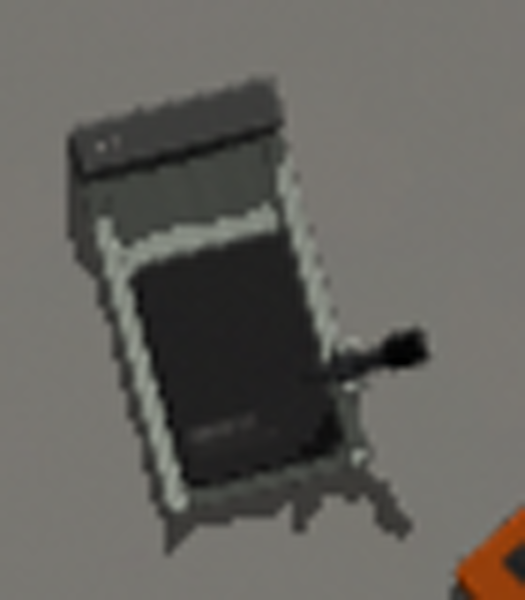

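View pics/cscene.png

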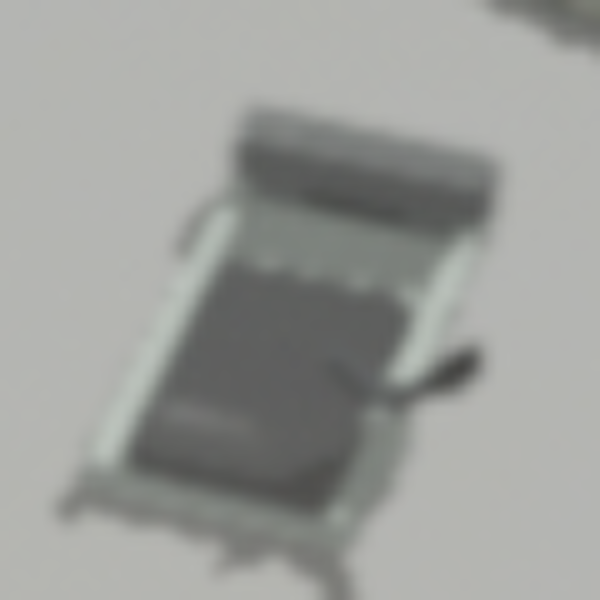

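The crop confirms the centre dock: drive towards the front with a bare floor gap behind it, lever tip out to the right at crop (412,345). I'll fit its pose from corner points in both views.

Run:
```python
from h import *
from scipy.optimize import least_squares
f=np.load("f.npy",allow_pickle=True).item();g=np.load("g.npy",allow_pickle=True).item()
T=lambda x,y:(260+x/7.5,155+y/7.5); S=lambda x,y:(240+x/10,180+y/10)
m=1e-3
tip=(-60,-80.5,62.5)
obs=[(f,T(70,130),(85,50.5,32)),(f,T(272,80),(85,-50.5,32)),(f,T(285,127),(60,-50.5,32)),(f,T(85,178),(60,50.5,32)),(f,T(412,345),(-60,-78,60)),
(g,S(248,108),(85,50.5,32)),(g,S(495,160),(85,-50.5,32)),(g,S(240,150),(60,50.5,32)),(g,S(472,360),(-60,-78,60)),
(f,T(178,510),(-105,45.5,14)),(g,S(105,465),(-105,45.5,14))]
dr=[(f,T(190,487),(-56,39,17)),(f,T(342,455),(-56,-39,17)),(f,T(135,268),(56,39,17)),(f,T(290,232),(56,-39,17)),(g,S(230,268),(56,39,17)),(g,S(410,300),(56,-39,17))]
def W(p,q):
    c,s=np.cos(p[2]),np.sin(p[2]);q=np.array(q)*m
    return np.array([p[0]+c*q[0]-s*q[1],p[1]+s*q[0]+c*q[1],q[2]])
def res(p):
    r=[proj(c,W(p,q))-uv for c,uv,q in obs]
    r+=[proj(c,W(p,np.array(q)+[p[3]*1000,0,0]))-uv for c,uv,q in dr]
    return np.ravel(r)
s=least_squares(res,[.55,-.15,.2,-.03],loss="soft_l1")
print(np.round(s.x,4),np.round(res(s.x).reshape(-1,2),1).tolist());np.save("p.npy",s.x)
for n,q in dict(stop=(60,0,10),front=(-105,0,20),pivot=(-60,-48,30),tip=tip,drivefront=(s.x[3]*1e3-56,0,10)).items():print(n,np.round(W(s.x,q),4))
print(bot.observe())
```

```text
[ 0.5612 -0.1781  0.2363 -0.0426] [[0.2, -0.3], [0.4, -0.5], [0.5, -0.2], [-0.0, -0.0], [0.9, 0.3], [-0.1, -0.9], [0.5, -0.6], [-1.3, -1.2], [-0.5, 0.6], [0.5, 0.3], [-1.4, 0.0], [0.2, 1.1], [1.0, -0.1], [-0.4, 0.2], [-0.2, -0.4], [-1.4, -1.6], [0.6, -0.3]]
stop [ 0.6195 -0.1641  0.01  ]
front [ 0.4591 -0.2027  0.02  ]
pivot [ 0.5141 -0.2388  0.03  ]
tip [ 0.5217 -0.2704  0.0625]
drivefront [ 0.4653 -0.2012  0.01  ]
{'t': 0.9, 'joints': array([ 1.00251234e+00,  5.27456698e-01,  1.43267792e+00,  4.39654528e-05,
        1.18138028e+00, -1.78476279e-01]), 'joint_vel': array([ 0.00173683,  0.00052864, -0.00029476, -0.00048295,  0.00178312,
       -0.00189176]), 'joint_efforts': array([-9.38431344e-05, -4.39998007e+01, -1.76989889e+01,  6.33932557e-02,
        5.01884543e-02, -2.82971214e-06]), 'ee_pos': array([0.23745247, 0.57811937, 0.40478208]), 'tool_rot': array([-6.08463074e-01, -3.08209625e+00, -1.37030227e-04]), 'wrist_force': array([ 0.1154995 ,  0.12259049, -0.90008216]), 'ft_torque': array([-0.0069931 , -0.01509896,  0.01747663]), 'finger_force': 0.0, 'grip_width': 0.08721228669832826}
```

Request:
step_arm(motion=[[0,0,0,0,0,-0.2,0],[0,0,0,0,0,-0.2,0],[0,0,0,0,0,-0.2,0],[0,0,0,0,0,-0.2,0],[-0.2,-0.35,0,0,0,0,0],[-0.2,-0.35,0,0,0,0,0],[0,-0.4,0,0,0,0,0],[0,-0.4,0,0,0,0,0],[0,-0.4,0,0,0,0,0],[0,-0.4,0,0,0,0,0],[0,-0.4,0,0,0,0,0],[0,-0.4,0,0,0,0,0],[0,-0.4,0,0,0,0,0],[0,-0.4,0,0,0,0,0],[0,-0.4,0,0,0,0,0],[0,-0.4,0,0,0,0,0],[0,-0.4,0,0,0,0,0],[0,0,0,0,0,0,0]])

```text
t: 3.15
ee_pos: [0.4779, -0.1554, 0.4051]
tool_rot: [-0.365, 3.117, -0.005]
wrist_force: [-0.3, 0.8, 0.2]
grip_width: 0.0005
finger_force: 0.0
```

```bash
cat >> h.py <<'E'
from scipy.spatial.transform import Rotation
def st():
    o=bot.observe();p=np.load("p.npy");c,s=np.cos(p[2]),np.sin(p[2]);d=o["ee_pos"]-[p[0],p[1],.182]
    print("t",round(o["t"],2),"tip in dock mm",np.round([1e3*(c*d[0]+s*d[1]),1e3*(-s*d[0]+c*d[1]),1e3*d[2]],1),"F",np.round(o["wrist_force"],1),"w",round(o["grip_width"],4))
    R=Rotation.from_rotvec(o["tool_rot"]).as_matrix();print("tool x yaw err deg",round(np.degrees(np.arctan2(R[1,0],R[0,0])-p[2])%360-180,2),"tilt",np.round(R[:2,2],3))
E
python3 -c "
from h import *
st()"
```

```text
t 3.15 tip in dock mm [-75.7  41.6 223.1] F [-0.3  0.8  0.2] w 0.0005
tool x yaw err deg -0.19 tilt [ 0.003 -0.003]
```

Request:
step_arm(motion=[[0.3,-0.2,0,0,0,0,0],[0.11,-0.045,0.3,0,0,0,0],[0,0,0.4,0,0,0,0],[0,0,0.4,0,0,0,0],[0,0,0.12,0,0,0,0],[0,0,0,0,0,0,0]])

```text
t: 3.9
ee_pos: [0.425, -0.2002, 0.2205]
tool_rot: [0.374, -3.116, -0.005]
wrist_force: [-0.1, 0.5, 0.6]
grip_width: 0.0001
finger_force: 0.0
```

Run:
```python
from h import *
st()
f=bot.grab_frame("top");g=bot.grab_frame("scene")
a=cv2.resize(f["img"][165:235,265:325],(480,560),interpolation=cv2.INTER_CUBIC)
b=cv2.resize(g["img"][190:240,240:295],(300,273),interpolation=cv2.INTER_CUBIC)
c=np.zeros((560,780,3),np.uint8);c[:,:480]=a;c[:273,480:]=b
cv2.imwrite("pics/pre.png",c[...,::-1])
```

```text
t 3.9 tip in dock mm [-137.6   10.4   38.5] F [-0.1  0.5  0.6] w 0.0001
tool x yaw err deg 0.17 tilt [-0.003  0.003]
```

View pics/pre.png

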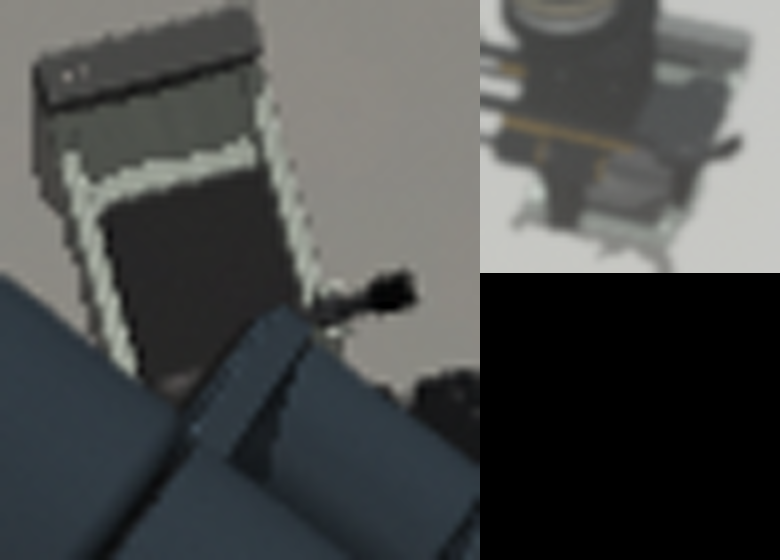

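Request:
step_arm(motion=[[0,-0.035,0.1,0,0,0,0],[0,0,0.09,0,0,0,0],[-0.1,0,0,0,0,0,0],[-0.06,0,0,0,0,0,0],[-0.04,0,0,0,0,0,0],[-0.04,0,0,0,0,0,0],[-0.04,0,0,0,0,0,0],[-0.04,0,0,0,0,0,0],[0,0,0,0,0,0,0]])

```text
t: 5.12
ee_pos: [0.474, -0.1951, 0.1933]
tool_rot: [-0.374, 3.118, -0.001]
wrist_force: [0.9, -0.4, 0.6]
grip_width: 0.0005
finger_force: 0.0
```

```bash
python3 -c "
from h import *
st()"
```

```text
t 5.12 tip in dock mm [-88.8   3.9  11.3] F [ 0.9 -0.4  0.6] w 0.0005
tool x yaw err deg 0.13 tilt [ 0.002 -0.001]
```

Request:
step_arm(motion=[[-0.04,0,0,0,0,0,0],[-0.04,0,0,0,0,0,0],[-0.03,0,0,0,0,0,0],[-0.02,0,0,0,0,0,0],[-0.01,0,0,0,0,0,0],[0,0,0,0,0,0,0]])

```text
t: 5.88
ee_pos: [0.4939, -0.19, 0.1932]
tool_rot: [-0.374, 3.119, -0.0]
wrist_force: [-0.4, 0.5, -0.0]
grip_width: 0.0005
finger_force: 0.3
```

```bash
python3 -c "
from h import *
st()"
```

```text
t 5.88 tip in dock mm [-68.2   4.2  11.2] F [-0.4  0.5 -0. ] w 0.0005
tool x yaw err deg 0.12 tilt [ 0.001 -0.   ]
```

Request:
step_arm(motion=[[-0.015,0,0,0,0,0,0],[-0.015,0,0,0,0,0,0],[-0.01,0,0,0,0,0,0],[0,0,0,0,0,0,0]])

```text
t: 6.38
ee_pos: [0.4998, -0.1887, 0.1932]
tool_rot: [-0.374, 3.119, -0.0]
wrist_force: [-0.1, -0.2, -0.4]
grip_width: 0.0001
finger_force: 0.3
```

Run:
```python
from h import *
st()
f=bot.grab_frame("top");g=bot.grab_frame("scene")
a=cv2.resize(f["img"][165:235,265:325],(480,560),interpolation=cv2.INTER_CUBIC)
b=cv2.resize(g["img"][190:240,240:295],(300,273),interpolation=cv2.INTER_CUBIC)
c=np.zeros((560,780,3),np.uint8);c[:,:480]=a;c[:273,480:]=b
cv2.imwrite("pics/push.png",c[...,::-1])
```

```text
t 6.38 tip in dock mm [-62.1   4.1  11.2] F [-0.1 -0.2 -0.4] w 0.0001
tool x yaw err deg 0.13 tilt [ 0.001 -0.   ]
```

View pics/push.png

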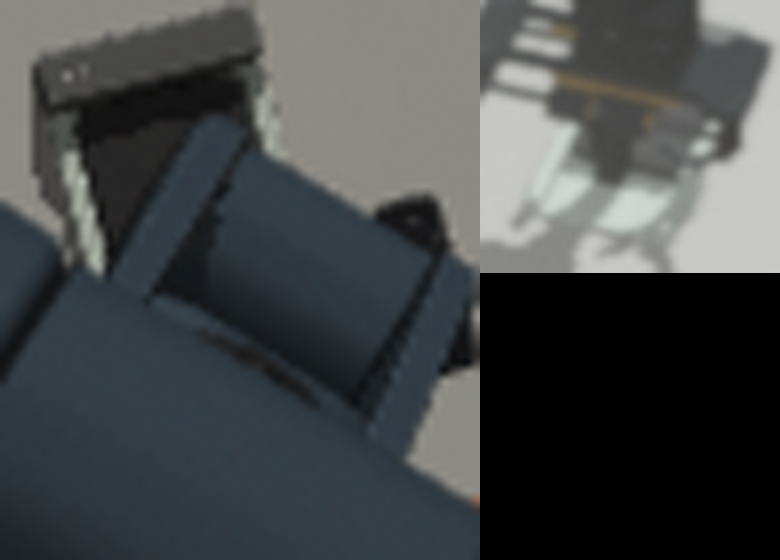

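The drive's rear edge is now in the housing's shadow, with the pale floor strip at crop (165,100) gone, so it is close to home. I'll creep on until the force rises.

Request:
step_arm(motion=[[-0.01,0,0,0,0,0,0],[-0.01,0,0,0,0,0,0],[0,0,0,0,0,0,0]])

```text
t: 6.85
ee_pos: [0.5017, -0.1882, 0.1932]
tool_rot: [0.375, -3.117, -0.001]
wrist_force: [-4.7, -3.5, 2.0]
grip_width: 0.0003
finger_force: 2.6
```

```bash
python3 -c "
from h import *
st()"
```

```text
t 6.85 tip in dock mm [-60.2   4.1  11.2] F [-4.7 -3.5  2. ] w 0.0003
tool x yaw err deg 0.17 tilt [-0.003  0.   ]
```

Request:
step_arm(motion=[[-0.007,0,0,0,0,0,0],[0,0,0,0,0,0,0]])

```text
t: 7.1
ee_pos: [0.5021, -0.1881, 0.1932]
tool_rot: [0.375, -3.115, -0.001]
wrist_force: [-6.8, -3.3, 2.6]
grip_width: 0.0005
finger_force: 3.9
```

```bash
python3 -c "
from h import *
st()"
```

```text
t 7.1 tip in dock mm [-59.8   4.1  11.2] F [-6.8 -3.3  2.6] w 0.0005
tool x yaw err deg 0.2 tilt [-0.004  0.   ]
```

Home: contact force rose at tip x ≈ -60 mm, against about -61.5 mm expected. Next I back off, rise, and come round to the right of the lever.

Request:
step_arm(motion=[[0.15,0,0,0,0,0,0],[0.25,0,0,0,0,0,0],[0,0,-0.4,0,0,0,0],[0,0,-0.4,0,0,0,0],[0,-0.4,0,0,0,0,0],[0,-0.43,0,0,0,0,0],[-0.4,0,0,0,0,0,0],[0,0,0,0,0,0,0]])

```text
t: 8.1
ee_pos: [0.5353, -0.3075, 0.3136]
tool_rot: [-0.374, 3.115, -0.005]
wrist_force: [-0.9, -0.1, 0.4]
grip_width: 0.0002
finger_force: 0.0
```

Run:
```python
from h import *
st()
f=bot.grab_frame("top");g=bot.grab_frame("scene")
a=cv2.resize(f["img"][165:235,265:325],(480,560),interpolation=cv2.INTER_CUBIC)
b=cv2.resize(g["img"][190:240,240:295],(300,273),interpolation=cv2.INTER_CUBIC)
c=np.zeros((560,780,3),np.uint8);c[:,:480]=a;c[:273,480:]=b
cv2.imwrite("pics/lev.png",c[...,::-1])
```

```text
t 8.1 tip in dock mm [ -55.5 -119.8  131.6] F [-0.9 -0.1  0.4] w 0.0002
tool x yaw err deg 0.16 tilt [ 0.005 -0.002]
```

View pics/lev.png

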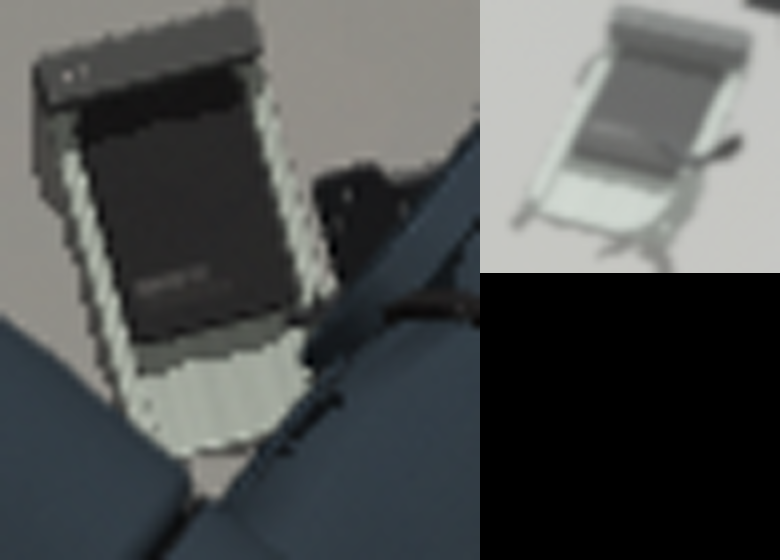

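The drive now sits against the housing: its rear edge is in shadow at crop (160,100), and its front at (215,330) is behind the lever. The lever is still open, so I'll go down on its right and push left.

Request:
step_arm(motion=[[0.03,0,0.3,0,0,0,0],[0,0,0.23,0,0,0,0],[0,0.1,0,0,0,0,0],[0,0.06,0,0,0,0,0],[0,0.05,0,0,0,0,0],[0,0.05,0,0,0,0,0],[0,0.05,0,0,0,0,0],[0,0,0,0,0,0,0]])

```text
t: 9.2
ee_pos: [0.5186, -0.2638, 0.2371]
tool_rot: [-0.373, 3.113, -0.011]
wrist_force: [1.0, -3.0, 1.7]
grip_width: -0.0002
finger_force: 1.5
```

```bash
python3 -c "
from h import *
st()"
```

```text
t 9.2 tip in dock mm [-61.5 -73.3  55.1] F [ 1.  -3.   1.7] w -0.0002
tool x yaw err deg 0.15 tilt [ 0.007 -0.006]
```

Contact at 3 N and the lever is moving; I keep pushing past centre.

Request:
step_arm(motion=[[0,0.04,0,0,0,0,0],[0,0.04,0,0,0,0,0],[0,0.04,0,0,0,0,0],[0,0.04,0,0,0,0,0],[0,0,0,0,0,0,0]])

```text
t: 9.82
ee_pos: [0.511, -0.2384, 0.2333]
tool_rot: [0.375, -3.118, -0.002]
wrist_force: [-0.5, 0.2, 0.2]
grip_width: 0.0007
finger_force: 0.0
```

Run:
```python
from h import *
st()
f=bot.grab_frame("top");g=bot.grab_frame("scene")
a=cv2.resize(f["img"][165:235,265:325],(480,560),interpolation=cv2.INTER_CUBIC)
b=cv2.resize(g["img"][190:240,240:295],(300,273),interpolation=cv2.INTER_CUBIC)
c=np.zeros((560,780,3),np.uint8);c[:,:480]=a;c[:273,480:]=b
cv2.imwrite("pics/lev2.png",c[...,::-1])
```

```text
t 9.82 tip in dock mm [-62.9 -46.9  51.3] F [-0.5  0.2  0.2] w 0.0007
tool x yaw err deg 0.17 tilt [-0.002  0.001]
```

View pics/lev2.png

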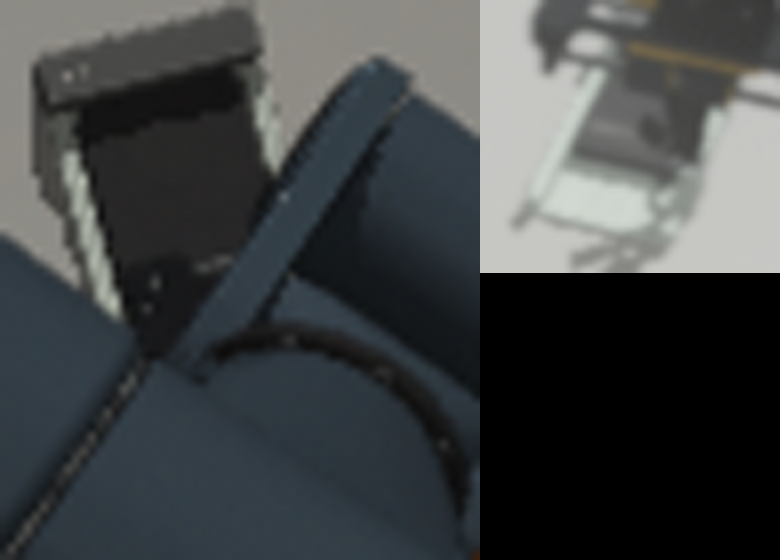

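The force has dropped to zero, and in the scene inset the grip shows left of the fingers at (655,125), so the lever has snapped over. I'll retreat right, rise and check.

Request:
step_arm(motion=[[0,-0.2,0,0,0,0,0],[0,-0.1,-0.3,0,0,0,0],[0,0,-0.4,0,0,0,0],[0,-0.4,0,0,0,0,0],[0,-0.4,0,0,0,0,0],[0,-0.4,0,0,0,0,0],[0,-0.4,0,0,0,0,0],[0,0,0,0,0,0,0]])

```text
t: 10.92
ee_pos: [0.5779, -0.5212, 0.3376]
tool_rot: [-0.367, 3.119, -0.005]
wrist_force: [-1.2, 0.6, 0.3]
grip_width: 0.0004
finger_force: 0.0
```

Run:
```python
from h import *
st()
f=bot.grab_frame("top");g=bot.grab_frame("scene")
a=cv2.resize(f["img"][165:235,265:325],(480,560),interpolation=cv2.INTER_CUBIC)
b=cv2.resize(g["img"][190:240,240:295],(300,273),interpolation=cv2.INTER_CUBIC)
c=np.zeros((560,780,3),np.uint8);c[:,:480]=a;c[:273,480:]=b
cv2.imwrite("pics/end.png",c[...,::-1])
```

```text
t 10.93 tip in dock mm [ -64.1 -337.5  155.6] F [-1.2  0.6  0.3] w 0.0004
tool x yaw err deg -0.13 tilt [ 0.001 -0.003]
```

View pics/end.png

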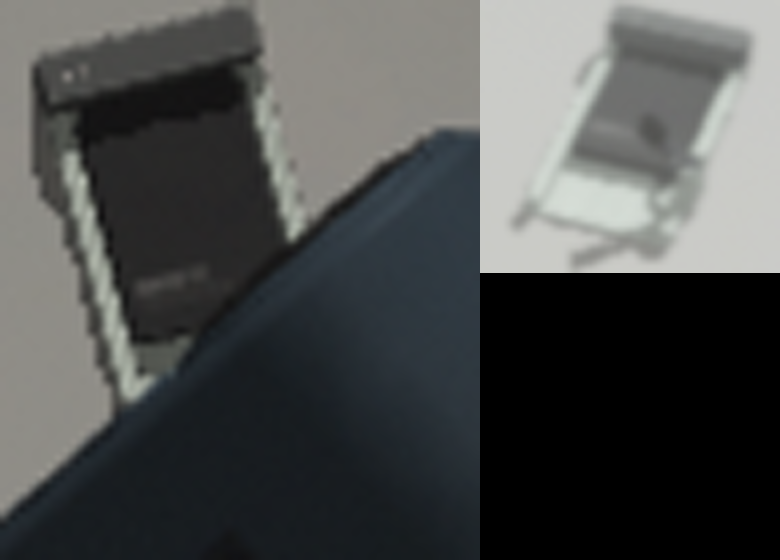

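The lever now leans left, with its grip at inset (652,128) and the pawl down. The drive is home and the arm is clear.

```bash
python3 -c "
from cell import bot
print(bot.job_done())"
```

```text
the job is handed in; nothing more can be done
None
```

I pushed the drive in dock_a home against its stop, flipped its latch left so it snapped shut, and handed the job in at about 11 s with the arm clear; I kept the arm away from the other dock and loose items but took no final picture of them.

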